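Switch off the battery charger at its own rocker on the socket bar

ROBOT

A 6-joint arm with a two-finger parallel gripper is mounted at the origin on the work surface. World frame = base frame: x ahead of the robot, y to its left, z up, the work surface at z = 0. Lengths are in m, angles in rad, forces in N, time in s.
With the tool pointing down it reaches from about 0.3 to 0.775 m from the base axis. Payload 14.6 kg.
Tool frame: the origin (TCP) lies between the finger pads; the fingertips stand ctrl.tip_extent ahead of it and the grasp point (between the pads) lies 3 mm ahead of it (ctrl.tip_extent is the distance from the TCP to the fingertips, in m); z points along the fingers, y is the line along which they close (so a half turn about z gives the same grasp; the last joint's range is limited). The gripper opens to 94 mm and grips with 3 to 60 N. Pads are 16 mm wide; open, the fingers measure 119 mm over their backs; the gripper's body (75 mm by 177 mm) begins 78 mm behind the grasp point.
Start: joints at [1.088, 0.3, 1.521, -0, 1.321, -0.067], TCP at [0.222, 0.503, 0.201] pointing down, gripper open.
Joint ranges: [-3.03, 3.03], [-0.79, 2.21], [0.23, 2.52], [-1.04, 4.18], [0, 3.07], [-2.55, 2.55]. Speed limits (rad/s): [2.22, 2.22, 2.57, 3.14, 3.14, 3.14].

INTERFACE

Orientations are given as [roll, pitch, yaw] about the fixed x, y, z axes, in that order (R = Rz(yaw) Ry(pitch) Rx(roll)).
In Python, from station import ctrl gives the robot as it stands.
- The arm moves only by the shell command python3 shift.py 'ROWS' [OPENING] [FORCE]. ROWS is a JSON list of rows, 1 to 10 of them, each of 6 numbers: dx, dy, dz in m, then a rotation vector rx, ry, rz in rad; each row shifts and turns the commanded pose from where the row before left it, along the tool's axes as they then stand; what a row does not reach is not made up. A row lasts 1/10 s, in which the tool goes at most 0.05 m and 0.15 rad, less where a joint would pass 70% of its speed; a pose out of reach is approached as far as the arm can. OPENING is the finger opening in m, set as the command begins (- or left out keeps the last). The fingers move at their own pace and stop on an object; FORCE is the grip in N (left out, the last holds). Time passes only in rows, so rows that do not move let the fingers close. It prints the time, the measured TCP pose, the force, the opening and the grip force at its end.
- ctrl.get_obs(): the state, without advancing time (a new reading comes with each control period).
- ctrl.camera(name): name is "scene" or "top" or "wrist"; returns a dict with "pixels" (420x560x3 uint8, blue, green, red), "fx", "fy", "cx", "cy" (pixels), "extrinsics" (4x4, takes a point from camera to world coordinates). Camera axes: x right, y up, looking along -z (the intrinsics and any distortion apply to the point x, -y, -z); pixel columns grow to the right and rows downward; lengths in m; the calibration is good to about 2 mm. A picture is of the moment at which its call begins. There is no depth.
- ctrl.hand_in(): hands the job in; it is judged then, once.
The state is a dict: "time_s": time; "qpos": joint angles; "joint_vel": joint speeds; "tau": joint torques, N m; "ee_pos": TCP position; "eef_rot": TCP orientation; "force": force on the tool from outside, world axes, zero at the start; "moment": the same for the moment, N m; "grip_width": finger opening in m; "grip_force": force on a finger pad.
Only numpy, scipy, OpenCV 4.12 (cv2) and the standard library are available. Lean on these libraries where they do the work, as an engineer would, in place of code of your own. Each camera call takes 0.05 s, during which the arm holds its last target. There are 200 camera calls.

TASK

The cells in the plug-in battery charger are full. Switch the charger off at its socket: with the fingertips, lightly press down the raised end of the rocker switch in front of it until it is fully over, then draw back. Leave all the other rockers as they are, everything plugged in where it is, and the things on the bench undisturbed.

Things in the scene. Friction and masses are not known exactly. Their poses are not given: they have to be found in the camera images.
- bar: Socket bar: aluminium housing fixed to the bench, 104 (x) x 380 (y) x 46 mm high, origin under its centre; x points away from the robot, y along the bar. Five round sockets (39 mm wide, 17 mm deep) in its top, 68 mm apart, at x = +22 mm, numbered 1 to 5 from +y (robot's left) to -y; a rocker switch in front of each, hinge at x = -32 mm. Socket 5 is empty and off, 1 to 4 in use and on
- socket1 (a point): centre of socket 1, level with the bar's top (46 mm over the bench)
- socket2 (a point): centre of socket 2, level with the bar's top (46 mm over the bench)
- socket3 (a point): centre of socket 3, level with the bar's top (46 mm over the bench)
- socket4 (a point): centre of socket 4, level with the bar's top (46 mm over the bench)
- rocker1 (a joint): rocker switch straight in front of socket 1, on the robot's side; rad: 0 = on, front end up; 0.34 = off, front end down. A stiff hinge: pressing the front half takes 2 to 4 N, 3.4 mm of travel at 10 mm from the hinge to the hard stop; it stays where it is left, without a spring. Starts on.
- rocker1_front (a point): middle of the top of rocker 1's front half (the half nearer the robot), 10 mm ahead of the hinge; moves with the rocker. The rockers are alike: grey, 31 mm (x) x 22 mm (y), hinged across the middle along y, top faces in a shallow V, in a flat black surround. On: front edge 10 mm over the bar's top; off: 5 mm.
- rocker2 (a joint): rocker switch straight in front of socket 2, on the robot's side; rad: 0 = on, front end up; 0.34 = off, front end down. A stiff hinge: pressing the front half takes 2 to 4 N, 3.4 mm of travel at 10 mm from the hinge to the hard stop; it stays where it is left, without a spring. Starts on.
- rocker2_front (a point): middle of the top of rocker 2's front half (the half nearer the robot), 10 mm ahead of the hinge; moves with the rocker. 
- rocker3 (a joint): rocker switch straight in front of socket 3, on the robot's side; rad: 0 = on, front end up; 0.34 = off, front end down. A stiff hinge: pressing the front half takes 2 to 4 N, 3.4 mm of travel at 10 mm from the hinge to the hard stop; it stays where it is left, without a spring. Starts on.
- rocker3_front (a point): middle of the top of rocker 3's front half (the half nearer the robot), 10 mm ahead of the hinge; moves with the rocker. 
- rocker4 (a joint): rocker switch straight in front of socket 4, on the robot's side; rad: 0 = on, front end up; 0.34 = off, front end down. A stiff hinge: pressing the front half takes 2 to 4 N, 3.4 mm of travel at 10 mm from the hinge to the hard stop; it stays where it is left, without a spring. Starts on.
- rocker4_front (a point): middle of the top of rocker 4's front half (the half nearer the robot), 10 mm ahead of the hinge; moves with the rocker. 
- rocker5 (a joint): rocker switch straight in front of socket 5, on the robot's side; rad: 0 = on, front end up; 0.34 = off, front end down. A stiff hinge: pressing the front half takes 2 to 4 N, 3.4 mm of travel at 10 mm from the hinge to the hard stop; it stays where it is left, without a spring. Its socket is empty; starts off.
- charger: Battery charger in one of sockets 1 to 4: flat grey box 66 (x) x 62 (y) x 32 mm high, four finger-sized round cells (white, steel ends) side by side in its top. Origin at the centre of its socket, level with the bar's top; the box reaches from 22 mm in front of it to 44 mm beyond. Loose, on a round plug 37 mm wide, 16.5 mm deep, like the other three
- alarm: gas alarm plugged into another socket: white box 64 x 58 x 36 mm with dark slots across its top; origin as for the charger, box from -22 to +42 mm in x
- timer: plug-in timer in another socket: round, 56 mm wide, 36 mm high, with a toothed dial on top; origin as for the charger
- adapter: phone power adapter in another socket: small black box 40 x 40 x 32 mm with two ports on top; origin as for the charger
- stopper: rubber stopper on the bench, 43 mm wide, 34 mm high, origin under its centre (as for all below)
- tin: small round metal tin, 48 mm wide, 42 mm high
- flask: conical glass flask, 84 mm wide, 124 mm high
- dome: glass bell jar, 96 mm wide, 156 mm high
- paddle: graphite paddle lying flat: black plate 90 x 65 x 12 mm (along +x from 15 to 105 mm) and a wooden handle to x = -125 mm
- pliers: locking pliers lying flat, 245 mm long along x, 12 mm thick

How it is judged:
By the outcome, as a careful person would: the job done as asked, in the order asked, and still so for the second after the job is handed in, with the robot touching nothing.
It also fails if it takes over 32 s, if anything falls off the work surface, if the arm or the gripper's body presses on something with over 40 N, if the wrist force passes 120 N, or if a joint passes its speed limit or range.

## Working session

There is one attempt and no reset: what is moved stays moved. The work goes in short steps, Python scripts to look and compute and a shell command to move; the robot and the scene stay as the last step left them, time stands still between calls to the robot, and variables do not carry over. Pictures are saved under pics/ and viewed, at most 10 in all, crops included, and the job is handed in when it is done.

```bash
ls; mkdir -p pics; cat > h.py <<'E'
from station import ctrl
import numpy as np, cv2
def snap(n,f):
    c=ctrl.camera(n); cv2.imwrite(f,c["pixels"]); np.savez(f+".npz",**{k:np.array(v) for k,v in c.items()}); return c
E
python3 - <<'E'
from h import *
for n in("scene","top"):
    c=snap(n,f"pics/{n}1.png"); print(n,c.keys(),c["fx"],c["fy"],c["cx"],c["cy"],np.round(c["extrinsics"],4).tolist())
o=ctrl.get_obs(); print(o["ee_pos"],o["eef_rot"],ctrl.tip_extent,o["time_s"],o["grip_width"])
E
```

```text
pics
shift.py
station.py
scene dict_keys(['pixels', 'fx', 'fy', 'cx', 'cy', 'extrinsics']) 463.51717515101905 463.51717515101905 280.8419460611102 210.61309094209005 [[0.5914, -0.6212, 0.5143, 1.175], [0.8064, 0.4533, -0.3798, -0.3889], [0.0028, 0.6393, 0.769, 0.9451], [0.0, 0.0, 0.0, 1.0]]
top dict_keys(['pixels', 'fx', 'fy', 'cx', 'cy', 'extrinsics']) 382.71564180979004 382.71564180979004 273.5345142744602 208.09136359261177 [[0.0083, 0.9979, -0.0648, 0.5113], [-0.9993, 0.006, -0.0357, 0.0214], [-0.0352, 0.0651, 0.9973, 0.8106], [0.0, 0.0, 0.0, 1.0]]
[0.2220696  0.50292608 0.20014195] [-3.14057928e+00 -5.39354913e-05  2.72576186e+00] 0.022 0.1 0.09401086967040434
```

View pics/top1.png

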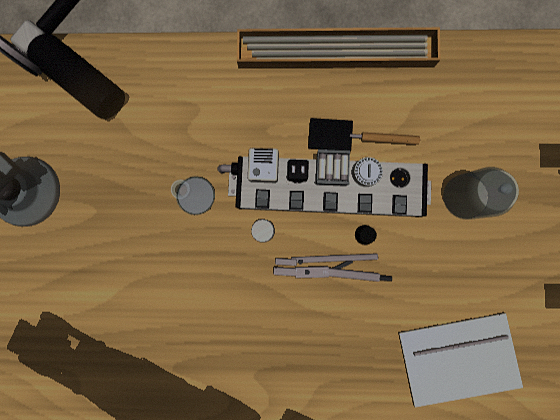

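View pics/scene1.png

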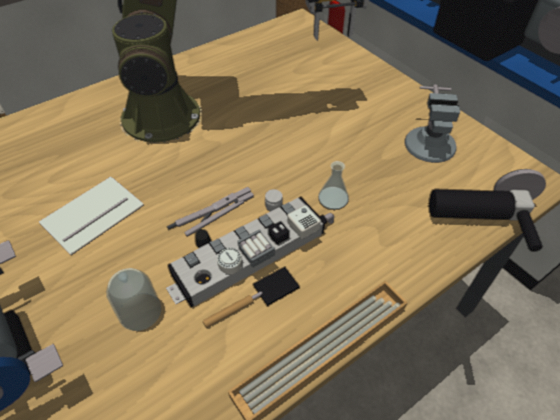

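The top view shows the charger (four white cells) at (333,167), third from the left, so it is in socket 3. Its rocker is at (330,201). In the scene view the charger is at (256,246). Next I'll enlarge both views for measuring.

```bash
python3 - <<'E'
import cv2
a=cv2.imread("pics/top1.png")[140:225,230:430]; cv2.imwrite("pics/topc.png",cv2.resize(a,None,fx=4,fy=4,interpolation=cv2.INTER_CUBIC))
a=cv2.imread("pics/scene1.png")[190:310,160:340]; cv2.imwrite("pics/scenec.png",cv2.resize(a,None,fx=4.4,fy=4.4,interpolation=cv2.INTER_CUBIC))
E
```

```text
(no output)
```

View pics/topc.png

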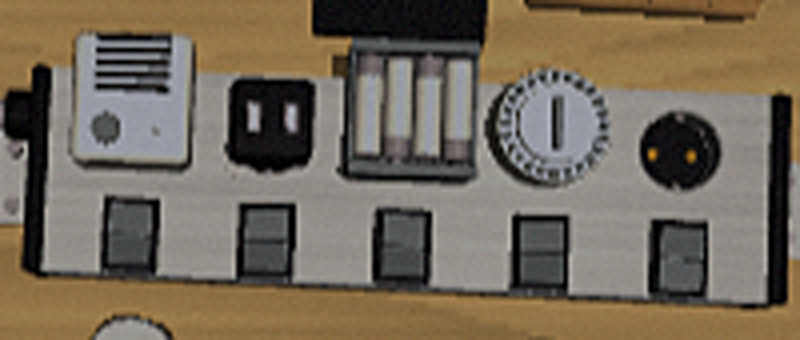

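View pics/scenec.png

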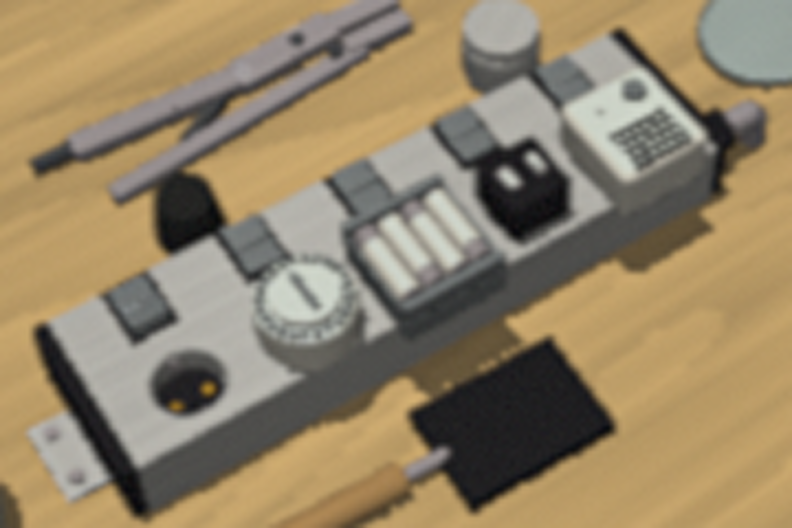

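The top crop shows the five rockers in a row, with rocker 3's surround centred at (403,246) and the empty socket at (680,150). In the scene crop rocker 3 is at about (360,190) and socket 5 at (188,383).

```bash
cat > m.py <<'E'
from h import *
from scipy.optimize import least_squares
T=np.array([(131,236),(267,241),(403,246),(540,252),(679,258),(680,150)])/4-.375+[230,140]
S=np.array([(566,79),(466,136),(360,190),(252,246),(140,306),(188,383)])/4.4-.386+[160,190]
C=[dict(np.load(f"pics/{n}1.png.npz")) for n in("top","scene")]
def proj(c,P):
    E=c["extrinsics"];p=(np.atleast_2d(P)-E[:3,3])@E[:3,:3]
    return np.c_[c["cx"]+c["fx"]*p[:,0]/-p[:,2],c["cy"]-c["fy"]*p[:,1]/-p[:,2]]
if __name__=="__main__":
    for t,s in zip(T,S):
        r=least_squares(lambda P:np.r_[proj(C[0],P)[0]-t,proj(C[1],P)[0]-s],[.5,0,.05]); print(np.round(r.x,4),np.round(r.fun,1))
    # rigid bar fit, points near top of bar
    L=np.array([(-.032,.136-.068*i,.050) for i in range(5)]+[(.022,-.136,.046)])
    W=lambda v:np.c_[L[:,:2]@np.array([[np.cos(v[2]),np.sin(v[2])],[-np.sin(v[2]),np.cos(v[2])]])+v[:2],L[:,2]+v[3]]
    r=least_squares(lambda v:np.r_[(proj(C[0],W(v))-T).ravel(),(proj(C[1],W(v))-S).ravel()],[.5,0,0,0]);v=r.x
    print("bar",np.round(v,4),np.round(r.fun.reshape(-1,2),1).tolist())
    c,s=np.cos(v[2]),np.sin(v[2]); print("front3",v[0]-.042*c,v[1]-.042*s,"hinge3",v[0]-.032*c,v[1]-.032*s)
E
python3 m.py
```

```text
[0.5799 0.0718 0.0518] [-0.4 -0.3 -0.6  0.1]
[0.5779 0.0038 0.048 ] [-0.3 -0.2 -0.4  0. ]
[ 0.5754 -0.0643  0.0484] [ 0.  0.  0. -0.]
[ 0.5728 -0.1319  0.0485] [0. 0. 0. 0.]
[ 0.5704 -0.1998  0.0479] [-0.2 -0.1 -0.2 -0. ]
[ 0.6245 -0.2022  0.0446] [-0.1 -0.  -0.1 -0. ]
bar [ 0.6073 -0.0651 -0.0344 -0.0012] [[-0.3, -0.2], [-0.3, -0.1], [-0.1, 0.0], [0.1, -0.1], [0.1, -0.2], [-0.2, -0.1], [-0.6, 0.9], [-0.4, -0.3], [0.1, -0.2], [-0.0, -0.0], [-0.3, -0.2], [0.0, -0.1]]
front3 0.5652859187186003 -0.06368976462543734 hinge3 0.57527999888485 -0.06403380187716327
```

The bar fit is consistent: the residuals are under 1 px and the heights match the text. Before moving I'll check where the gripper projects and what stands along the path.

```bash
python3 - <<'E'
from m import *
o=ctrl.get_obs();p=np.array(o["ee_pos"])
for n,c in zip(("top","scene"),C): print(n,proj(c,[p,[0,0,0],[.565,-.064,.055]]).round(0).tolist())
# positions of tall things on z=0 from top
c=C[0];E=c["extrinsics"]
for n,u,v in(("flask",195,195),("viseBase",28,190),("lamp",100,90),("dome",480,193)):
    d=E[:3,:3]@[(u-c["cx"])/c["fx"],-(v-c["cy"])/c["fy"],-1]; print(n,(E[:3,3]-d*E[2,3]/d[2]).round(2))
from scipy.spatial.transform import Rotation as R
Rc=R.from_euler("xyz",o["eef_rot"]); Rg=R.from_euler("xyz",[np.pi,0,np.pi-.034])
print("in tool axes",Rc.inv().apply(np.array([.563,-.0636,p[2]])-p).round(4),"rotvec",(Rc.inv()*Rg).as_rotvec().round(3))
cc=snap("wrist","pics/w1.png")
E
python3 shift.py '[[0,0,0,0,0,0]]' 0
```

```text
top [[-18.0, 413.0], [296.0, 486.0], [331.0, 206.0]]
scene [[332.0, 39.0], [161.0, 116.0], [239.0, 228.0]]
flask [0.59 0.22 0.  ]
viseBase [0.6  0.59 0.  ]
lamp [0.82 0.44 0.  ]
dome [ 0.6  -0.38  0.  ]
in tool axes [-5.407e-01 -3.805e-01  4.000e-04] rotvec [-0.001 -0.    -0.382]
time_s: 0.25
ee_pos: [0.2221, 0.503, 0.2004]
eef_rot: [-3.141, -0.0, 2.726]
force: [-0.4, -0.0, -0.0]
grip_width: 0.0888
grip_force: 0.0
```

The gripper starts out of the top view. The straight path at z=0.2 clears the flask by about 0.17 m. I'll rotate first, then translate.

```bash
python3 shift.py '[[0,0,0,0,0,-0.1275],[0,0,0,0,0,-0.1275],[0,0,0,0,0,-0.1275],[-0.02,-0.031,0,0,0,0],[-0.02,-0.031,0,0,0,0],[-0.02,-0.031,0,0,0,0],[-0.02,-0.031,0,0,0,0],[-0.02,-0.031,0,0,0,0],[-0.02,-0.031,0,0,0,0],[-0.02,-0.031,0,0,0,0]]' 0
python3 shift.py '[[-0.02,-0.031,0,0,0,0],[-0.02,-0.031,0,0,0,0],[-0.02,-0.031,0,0,0,0],[-0.02,-0.031,0,0,0,0],[-0.02,-0.031,0,0,0,0],[-0.02,-0.031,0,0,0,0],[-0.02,-0.031,0,0,0,0],[-0.02,-0.031,0,0,0,0],[0,0,0,0,0,0],[0,0,0,0,0,0]]' 0
```

```text
time_s: 1.25
ee_pos: [0.3553, 0.2802, 0.2007]
eef_rot: [3.142, 0.0, 3.108]
force: [0.3, 0.8, 0.2]
grip_width: 0.0096
grip_force: 0.0
time_s: 2.25
ee_pos: [0.5064, 0.0281, 0.2003]
eef_rot: [3.141, -0.001, 3.107]
force: [-0.6, 0.2, 0.5]
grip_width: 0.0005
grip_force: 0.0
```

```bash
python3 shift.py '[[-0.02,-0.03,0,0,0,0],[-0.02,-0.03,0,0,0,0],[-0.02,-0.03,0,0,0,0],[0,0,0.03,0,0,0],[0,0,0.03,0,0,0],[0,0,0.03,0,0,0],[0,0,0.02,0,0,0],[0,0,0,0,0,0],[0,0,0,0,0,0]]' 0
python3 - <<'E'
from h import *
from m import proj
for n in("scene","top","wrist"):
    c=snap(n,f"pics/{n}2.png")
    if n=="wrist": print(proj(c,[[.5633,-.0636,.051],[.5753,-.064,.051]]))
a=cv2.imread("pics/scene2.png")[150:310,130:340]; b=cv2.imread("pics/wrist2.png")
a=cv2.resize(a,(400,305),interpolation=cv2.INTER_CUBIC); b=cv2.resize(b,(400,300))
cv2.imwrite("pics/v2.png",np.hstack([a[:300],b]))
E
```

```text
time_s: 3.15
ee_pos: [0.5636, -0.0627, 0.0915]
eef_rot: [-3.142, 0.0, 3.109]
force: [0.2, 0.4, 0.3]
grip_width: 0.0006
grip_force: 0.0
[[279.36285412 224.51007555]
 [279.35756866 238.46833383]]
```

View pics/v2.png

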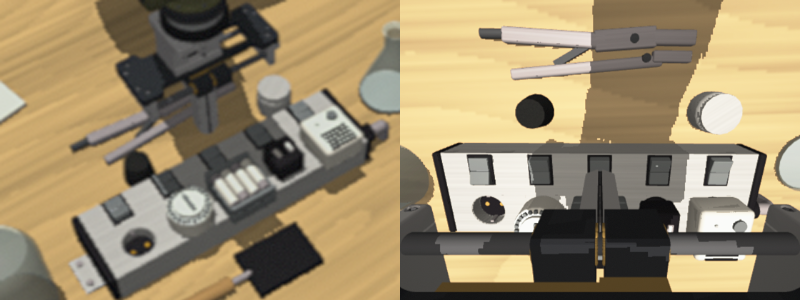

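Left: the closed fingers stand over rocker 3 in front of the charger. Right: in the wrist view the tips, at about (600,172), line up with rocker 3 at (600,165). I'll go down gently, watching the force.

```bash
python3 shift.py '[[0.001,0,0.005,0,0,0],[0,0,0.005,0,0,0],[0,0,0.001,0,0,0],[0,0,0.001,0,0,0],[0,0,0.001,0,0,0],[0,0,0,0,0,0]]' 0
python3 shift.py '[[0,0,0.001,0,0,0],[0,0,0,0,0,0]]' 0
python3 shift.py '[[0,0,0.001,0,0,0],[0,0,0,0,0,0]]' 0
python3 shift.py '[[0,0,0.001,0,0,0],[0,0,0,0,0,0]]' 0
```

```text
time_s: 3.9
ee_pos: [0.5625, -0.0635, 0.0776]
eef_rot: [3.142, -0.0, 3.108]
force: [-0.4, 0.1, 0.4]
grip_width: 0.0007
grip_force: 0.0
time_s: 4.1
ee_pos: [0.5625, -0.0635, 0.0766]
eef_rot: [3.142, -0.0, 3.108]
force: [0.1, 0.6, -0.0]
grip_width: 0.0
grip_force: 0.0
time_s: 4.3
ee_pos: [0.5624, -0.0635, 0.0755]
eef_rot: [3.142, -0.0, 3.108]
force: [0.2, -0.1, -0.0]
grip_width: 0.0005
grip_force: 0.0
time_s: 4.5
ee_pos: [0.5624, -0.0635, 0.0745]
eef_rot: [3.142, -0.0, 3.108]
force: [-1.0, -0.0, 0.2]
grip_width: 0.0003
grip_force: 0.0
```

```bash
python3 shift.py '[[0,0,0.0007,0,0,0],[0,0,0,0,0,0]]' 0
python3 shift.py '[[0,0,0.0007,0,0,0],[0,0,0,0,0,0]]' 0 
python3 - <<'E'
from h import *
for n in("scene","wrist"): snap(n,f"pics/{n}3.png")
a=cv2.imread("pics/scene3.png")[190:280,190:310]; b=cv2.imread("pics/wrist3.png")[170:320,180:380]
cv2.imwrite("pics/v3.png",np.hstack([cv2.resize(a,(400,300),interpolation=cv2.INTER_CUBIC),cv2.resize(b,(400,300),interpolation=cv2.INTER_CUBIC)]))
E
```

```text
time_s: 4.7
ee_pos: [0.5624, -0.0635, 0.0739]
eef_rot: [3.142, -0.0, 3.108]
force: [-0.2, 0.4, -0.3]
grip_width: 0.0005
grip_force: 0.0
time_s: 4.9
ee_pos: [0.5624, -0.0635, 0.0731]
eef_rot: [3.142, -0.0, 3.108]
force: [-0.1, 0.1, 0.8]
grip_width: 0.0007
grip_force: 0.0
```

View pics/v3.png

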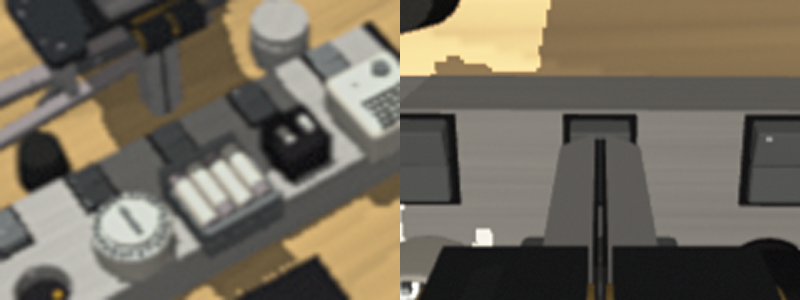

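The tips, at (168,112) in the left panel and (600,140) in the right, still appear above the rocker, and there is no contact force. I'll triangulate the tip against the rocker.

```bash
python3 - <<'E'
from m import *
S3,W3=[dict(np.load(f"pics/{n}3.png.npz")) for n in("scene","wrist")]
def tri(a,b):
    s=np.array(a)/np.array([400/120,300/90])+[190,190]-.35; w=(np.array(b)-[400,0])/2+[180,170]-.25
    r=least_squares(lambda P:np.r_[proj(S3,P)[0]-s,proj(W3,P)[0]-w],[.5,0,.05]); print(r.x.round(4),r.fun.round(1))
tri((168,113),(600,139))     # tip bottom edge, far side
print("exp tip far edge",proj(S3,[[.5704,-.0637,.051]]),proj(W3,[[.5704,-.0637,.051]]))
for nm,y in(("r2",.004),("r4",-.132)): print(nm,proj(W3,[[.5775 if y>0 else .5728,y,.048]]))
print("hinge3 w",proj(W3,[[.5753,-.064,.051]]))
a=cv2.imread("pics/scene3.png")[205:255,210:270]; b=cv2.imread("pics/wrist3.png")[215:275,240:320]
cv2.imwrite("pics/v4.png",np.hstack([cv2.resize(a,(400,333),interpolation=cv2.INTER_CUBIC)[:300],cv2.resize(b,(400,300),interpolation=cv2.INTER_CUBIC)]))
E
```

```text
[ 0.5605 -0.0632  0.0658] [-2.1  0.7  0.6  0.2]
exp tip far edge [[240.4570646  230.69932063]] [[280.0417598  244.22583844]]
r2 [[369.18996796 248.52627472]]
r4 [[190.45543652 248.35621062]]
hinge3 w [[279.85751225 250.26751069]]
```

View pics/v4.png

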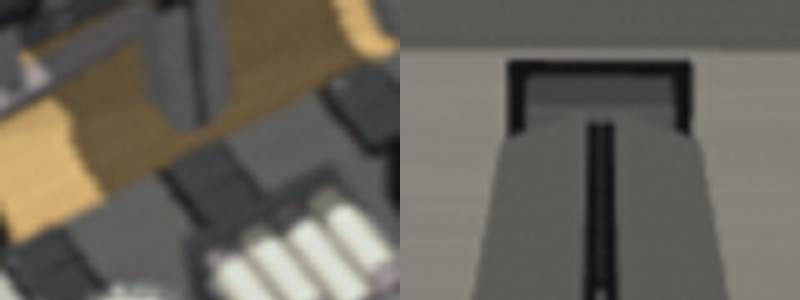

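The tip shows about 6 px above where it was expected in the scene view, so the closed fingertips really stand higher than assumed. I'll refine the estimate.

```bash
python3 - <<'E'
from m import *
S3,W3=[dict(np.load(f"pics/{n}3.png.npz")) for n in("scene","wrist")]
s=np.array([239.2,224.5]);w=np.array([280,239.4])
r=least_squares(lambda P:np.r_[proj(S3,P)[0]-s,proj(W3,P)[0]-w],[.5,0,.05]); print(r.x.round(4),r.fun.round(1),ctrl.tip_extent)
for z in(.051,.056,.061,.066):
    print(z,[least_squares(lambda q:(proj(c,[q[0],q[1],z])[0]-t),[.56,-.06]).x.round(4).tolist() for c,t in((S3,s),(W3,w))])
E=W3["extrinsics"];print("wristcam",E.round(3).tolist())
for x in(.5545,.5624,.5704):print(x,proj(S3,[[x,-.0637,.051]]),proj(W3,[[x,-.0637,.051]]))
E
```

```text
[ 0.5612 -0.0632  0.0642] [-1.   0.3  0.3  0.1] 0.022
0.051 [[0.5526, -0.0558], [0.5665, -0.0636]]
0.056 [[0.5561, -0.0576], [0.5645, -0.0635]]
0.061 [[0.5596, -0.0595], [0.5624, -0.0635]]
0.066 [[0.563, -0.0614], [0.5604, -0.0634]]
wristcam [[0.033, -0.96, -0.279, 0.481], [0.999, 0.032, 0.009, -0.061], [0.001, -0.279, 0.96, 0.258], [0.0, 0.0, 0.0, 1.0]]
0.5545 [[236.89293603 226.50334204]] [[279.32715784 224.14318924]]
0.5624 [[238.65732261 228.58051972]] [[279.68579093 234.2219506 ]]
0.5704 [[240.4570646  230.69932063]] [[280.0417598  244.22583844]]
```

The two views together put the tips at roughly z = 0.065–0.07 and centred at x ≈ 0.5625, so the sideways position is good. I'll keep descending with the force as the guide.

```bash
python3 shift.py '[[0,0,0.0015,0,0,0],[0,0,0.0015,0,0,0],[0,0,0,0,0,0]]' 0 | grep -E "pos|force:"
python3 shift.py '[[0,0,0.001,0,0,0],[0,0,0.001,0,0,0],[0,0,0,0,0,0]]' 0| grep -E "pos|force:"
python3 shift.py '[[0,0,0.001,0,0,0],[0,0,0,0,0,0]]' 0| grep -E "pos|force:"
```

```text
ee_pos: [0.5623, -0.0635, 0.0699]
force: [0.1, 0.7, -0.2]
grip_force: 0.0
ee_pos: [0.5624, -0.0635, 0.0681]
force: [-0.4, 0.3, 0.3]
grip_force: 0.0
ee_pos: [0.5624, -0.0635, 0.0671]
force: [-0.1, -0.6, 0.6]
grip_force: 0.0
```

```bash
for i in 1; do python3 shift.py '[[0,0,0.001,0,0,0],[0,0,0.001,0,0,0],[0,0,0,0,0,0]]' 0 | grep -E "pos|force:"; done
python3 - <<'E'
from m import *
for n in("scene","wrist"): snap(n,f"pics/{n}5.png")
S5=dict(np.load("pics/scene5.png.npz"))
a=cv2.imread("pics/scene5.png")[195:255,200:280]; b=cv2.imread("pics/wrist5.png")[205:265,240:320]
cv2.imwrite("pics/v5.png",np.hstack([cv2.resize(x,(400,300),interpolation=cv2.INTER_CUBIC) for x in(a,b)]))
print(proj(S5,[[.5704,-.0637,z] for z in(.05,.055,.06,.065,.07)]).round(1).tolist())
E
```

```text
ee_pos: [0.5624, -0.0635, 0.0651]
force: [-0.4, -0.0, -0.2]
grip_force: 0.0
[[240.5, 230.9], [240.4, 229.7], [240.2, 228.4], [240.1, 227.2], [239.9, 225.9]]
```

View pics/v5.png

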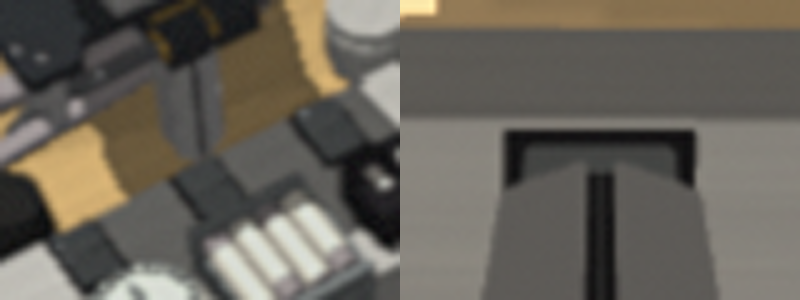

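The tip's far edge is now at scene pixel (240,226.6), which puts its height around 0.06–0.067. It is right above the front half and still not in contact. I'll continue slowly.

```bash
python3 shift.py '[[0,0,0.001,0,0,0],[0,0,0,0,0,0]]' 0| grep -E "pos|force:"
python3 shift.py '[[0,0,0.001,0,0,0],[0,0,0,0,0,0]]' 0| grep -E "pos|force:"
python3 shift.py '[[0,0,0.001,0,0,0],[0,0,0,0,0,0]]' 0| grep -E "pos|force:"
```

```text
ee_pos: [0.5624, -0.0635, 0.0641]
force: [0.8, 0.4, 0.5]
grip_force: 0.0
ee_pos: [0.5624, -0.0635, 0.0631]
force: [-0.7, 0.2, -0.7]
grip_force: 0.0
ee_pos: [0.5624, -0.0635, 0.0621]
force: [-0.2, -0.2, -0.5]
grip_force: 0.0
```

```bash
python3 shift.py '[[0,0,0.001,0,0,0],[0,0,0,0,0,0]]' 0| grep -E "pos|force:"
python3 shift.py '[[0,0,0.001,0,0,0],[0,0,0,0,0,0]]' 0| grep -E "pos|force:"
```

```text
ee_pos: [0.5624, -0.0635, 0.0611]
force: [0.1, -0.1, 0.3]
grip_force: 0.0
ee_pos: [0.5624, -0.0635, 0.0601]
force: [-0.1, -0.1, 0.3]
grip_force: 0.0
```

```bash
python3 shift.py '[[0,0,0.001,0,0,0],[0,0,0,0,0,0]]' 0| grep -E "pos|force:"
python3 shift.py '[[0,0,0.001,0,0,0],[0,0,0,0,0,0]]' 0| grep -E "pos|force:"
```

```text
ee_pos: [0.5624, -0.0635, 0.0591]
force: [-0.1, -0.2, 0.3]
grip_force: 0.0
ee_pos: [0.5624, -0.0635, 0.0581]
force: [0.4, -0.6, -0.7]
grip_force: 0.0
```

```bash
python3 shift.py '[[0,0,0.001,0,0,0],[0,0,0,0,0,0]]' 0| grep -E "pos|force:"
python3 - <<'E'
from m import *
for n in("scene","wrist"): snap(n,f"pics/{n}6.png")
S5=dict(np.load("pics/scene6.png.npz"))
a=cv2.imread("pics/scene6.png")[195:255,200:280]; b=cv2.imread("pics/wrist6.png")[205:265,240:320]
cv2.imwrite("pics/v6.png",np.hstack([cv2.resize(x,(400,300),interpolation=cv2.INTER_CUBIC) for x in(a,b)]))
E
```

```text
ee_pos: [0.5624, -0.0635, 0.0571]
force: [-0.7, 0.8, -0.1]
grip_force: 0.0
```

View pics/v6.png

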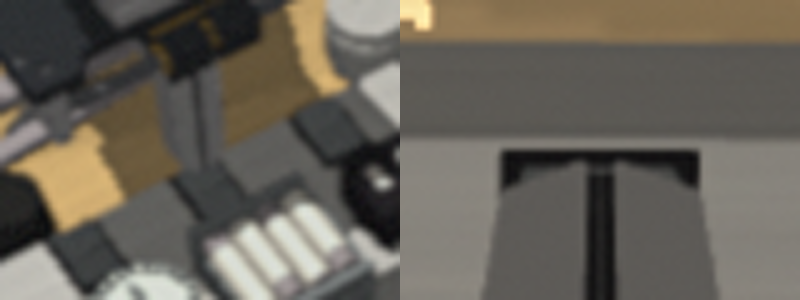

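```bash
python3 - <<'E'
from m import *
S,W=[dict(np.load(f"pics/{n}6.png.npz")) for n in("scene","wrist")]
s=np.array([240,229.]);w=np.array([280,236.8])
for z in(.051,.056,.061): print(z,[least_squares(lambda q:(proj(c,[q[0],q[1],z])[0]-t),[.56,-.06]).x.round(4).tolist() for c,t in((S,s),(W,w))])
print("front edge wrist",proj(W,[[.5598,-.064,.056],[.5598,-.064,.051],[.5753,-.064,.051]]).round(1).tolist())
E
python3 shift.py '[[0,0,0.001,0,0,0],[0,0,0,0,0,0]]' 0| grep -E "pos|force:"
python3 shift.py '[[0,0,0.001,0,0,0],[0,0,0,0,0,0]]' 0| grep -E "pos|force:"
```

```text
0.051 [[0.5654, -0.0618], [0.558, -0.0633]]
0.056 [[0.5688, -0.0636], [0.556, -0.0633]]
0.061 [[0.5722, -0.0654], [0.554, -0.0632]]
front edge wrist [[279.1, 242.1], [279.1, 239.3], [279.9, 259.8]]
ee_pos: [0.5624, -0.0635, 0.0561]
force: [0.2, -0.7, 0.5]
grip_force: 0.0
ee_pos: [0.5624, -0.0635, 0.0551]
force: [1.0, 0.3, -0.0]
grip_force: 0.0
```

Tip edges and height agree at z ≈ 0.056–0.06, spanning x 0.555–0.57. Contact should be close.

```bash
python3 shift.py '[[0,0,0.001,0,0,0],[0,0,0,0,0,0]]' 0| grep -E "pos|force:"
python3 shift.py '[[0,0,0.0007,0,0,0],[0,0,0,0,0,0]]' 0| grep -E "pos|force:"
```

```text
ee_pos: [0.5624, -0.0635, 0.0541]
force: [0.5, -0.1, -0.1]
grip_force: 0.0
ee_pos: [0.5625, -0.0635, 0.0534]
force: [-0.3, -0.6, 0.2]
grip_force: 0.0
```

```bash
python3 shift.py '[[0,0,0.0007,0,0,0],[0,0,0,0,0,0]]' 0| grep -E "pos|force:"
python3 shift.py '[[0,0,0.0007,0,0,0],[0,0,0,0,0,0]]' 0| grep -E "pos|force:"
```

```text
ee_pos: [0.5624, -0.0635, 0.0528]
force: [-0.4, 0.9, -0.1]
grip_force: 0.0
ee_pos: [0.5624, -0.0635, 0.052]
force: [0.4, -0.4, 0.1]
grip_force: 0.0
```

```bash
python3 - <<'E'
from m import *
for n in("scene","wrist"): snap(n,f"pics/{n}7.png")
for k in(5,6,7):
    g=cv2.cvtColor(cv2.imread(f"pics/scene{k}.png"),6); print(k,g[220:240,238].tolist(),g[220:240,243].tolist())
    g=cv2.cvtColor(cv2.imread(f"pics/wrist{k}.png"),6); print(' w',g[228:250,272].tolist(),g[228:250,279].tolist(),g[228:250,264].tolist())
o=ctrl.get_obs();print(np.round(o["qpos"],4),np.round(o["tau"],1),o["force"],o["moment"],o["ee_pos"])
E
python3 shift.py '[[0,0,0.0007,0,0,0],[0,0,0,0,0,0]]' 0| grep -E "pos|force:"
```

```text
5 [82, 82, 84, 85, 84, 85, 85, 79, 70, 65, 67, 67, 67, 63, 51, 40, 45, 62, 76, 86] [85, 87, 85, 89, 88, 85, 73, 60, 61, 66, 65, 62, 62, 63, 63, 64, 63, 66, 65, 63]
 w [103, 124, 108, 35, 17, 31, 54, 66, 67, 68, 77, 90, 91, 91, 91, 91, 92, 91, 92, 91, 91, 91] [103, 124, 108, 35, 18, 31, 55, 68, 68, 68, 67, 56, 31, 32, 30, 31, 31, 31, 32, 31, 29, 31] [103, 125, 109, 37, 19, 21, 23, 32, 36, 38, 43, 45, 51, 70, 89, 91, 91, 91, 91, 92, 91, 91]
6 [81, 83, 83, 83, 84, 84, 86, 85, 82, 72, 67, 67, 68, 63, 52, 40, 46, 62, 76, 84] [84, 85, 85, 85, 85, 87, 80, 68, 64, 65, 68, 61, 61, 62, 63, 63, 64, 63, 64, 63]
 w [90, 89, 87, 88, 103, 125, 109, 37, 17, 28, 62, 90, 92, 91, 90, 91, 91, 91, 90, 91, 92, 91] [90, 89, 87, 87, 104, 124, 109, 36, 18, 27, 46, 54, 30, 28, 29, 28, 28, 32, 32, 31, 29, 30] [89, 89, 87, 88, 103, 124, 109, 36, 20, 22, 31, 46, 58, 71, 88, 91, 91, 92, 91, 91, 91, 91]
7 [82, 82, 84, 83, 85, 83, 86, 86, 86, 84, 76, 67, 68, 62, 51, 40, 44, 61, 76, 84] [85, 84, 86, 86, 88, 86, 84, 76, 69, 67, 65, 61, 61, 63, 64, 65, 63, 64, 66, 64]
 w [89, 89, 89, 88, 87, 85, 88, 107, 119, 83, 57, 85, 91, 91, 91, 91, 91, 91, 91, 91, 91, 91] [88, 88, 90, 88, 87, 85, 88, 107, 120, 83, 29, 17, 23, 27, 29, 29, 27, 28, 28, 29, 30, 31] [89, 89, 90, 89, 88, 86, 88, 107, 121, 85, 29, 19, 25, 59, 88, 91, 90, 91, 91, 92, 91, 91]
[-0.1771  0.4985  1.6151  0.      1.028  -1.7146] [ -0.  -59.  -30.1  -0.    0.1   0. ] [ 0.25765131  0.3774683  -0.13529109] [-2.26301273e-03  8.05723513e-05  8.13382831e-04] [ 0.56246247 -0.06350216  0.05214739]
ee_pos: [0.5625, -0.0635, 0.0514]
force: [0.4, -0.1, -0.3]
grip_force: 0.1
```

```bash
python3 shift.py '[[0,0,0.0007,0,0,0],[0,0,0,0,0,0]]' 0| grep -E "pos|force:"
python3 shift.py '[[0,0,0.0007,0,0,0],[0,0,0,0,0,0]]' 0| grep -E "pos|force:"
```

```text
ee_pos: [0.5625, -0.0635, 0.0508]
force: [-0.5, -0.2, 2.4]
grip_force: 1.0
ee_pos: [0.5623, -0.0635, 0.05]
force: [-2.0, -0.1, 2.6]
grip_force: 1.3
```

```bash
python3 shift.py '[[0,0,0.0007,0,0,0],[0,0,0,0,0,0]]' 0| grep -E "pos|force:"
python3 shift.py '[[0,0,0.0007,0,0,0],[0,0,0,0,0,0]]' 0| grep -E "pos|force:"
```

```text
ee_pos: [0.5624, -0.0635, 0.0492]
force: [-2.2, -0.4, 1.4]
grip_force: 1.1
ee_pos: [0.5624, -0.0635, 0.0485]
force: [-1.1, -0.6, 2.1]
grip_force: 1.0
```

Contact came at TCP z ≈ 0.051 with the expected 2–3 N, so the rocker is moving. I'll press on to the hard stop.

```bash
python3 shift.py '[[0,0,0.0007,0,0,0],[0,0,0,0,0,0]]' 0| grep -E "pos|force:"
python3 shift.py '[[0,0,0.0007,0,0,0],[0,0,0,0,0,0]]' 0| grep -E "pos|force:"
```

```text
ee_pos: [0.5625, -0.0635, 0.0478]
force: [-1.4, 1.0, 1.7]
grip_force: 0.9
ee_pos: [0.5625, -0.0635, 0.0473]
force: [-2.4, 0.6, 2.9]
grip_force: 1.5
```

```bash
python3 shift.py '[[0,0,0.0007,0,0,0],[0,0,0,0,0,0]]' 0| grep -E "pos|force:"
python3 shift.py '[[0,0,0.0005,0,0,0],[0,0,0,0,0,0]]' 0| grep -E "pos|force:"
```

```text
ee_pos: [0.5625, -0.0635, 0.0469]
force: [-3.9, -0.6, 8.5]
grip_force: 3.8
ee_pos: [0.5625, -0.0635, 0.0468]
force: [-5.7, 0.5, 12.3]
grip_force: 6.0
```

The force rose sharply to 12 N after about 4 mm of travel, so this is the hard stop. I'll draw back straight up and check.

```bash
python3 shift.py '[[0,0,-0.003,0,0,0],[0,0,-0.01,0,0,0],[0,0,-0.03,0,0,0],[0,0,-0.04,0,0,0],[0,0,-0.04,0,0,0],[0,0,0,0,0,0]]' 0
python3 shift.py '[[0.04,0,0,0,0,0],[0.04,0,0,0,0,0],[0.04,0,0,0,0,0],[0.04,0,0,0,0,0],[0,0,0,0,0,0],[0,0,0,0,0,0]]' 0
python3 - <<'E'
from h import *
for n in("scene","top"): snap(n,f"pics/{n}8.png")
a=cv2.imread("pics/scene8.png")[190:280,180:320]; b=cv2.imread("pics/top8.png")[140:225,230:430]
a=cv2.resize(a,(466,300),interpolation=cv2.INTER_CUBIC); b=cv2.resize(b,(700,298),interpolation=cv2.INTER_CUBIC)
v=np.zeros((600,800,3),np.uint8); v[:300,:466]=a; v[300:598,:700]=b; cv2.imwrite("pics/v8.png",v)
E
```

```text
time_s: 11.6
ee_pos: [0.5647, -0.0638, 0.1751]
eef_rot: [-3.14, 0.009, 3.108]
force: [0.8, -0.1, -0.5]
grip_width: 0.0002
grip_force: 0.0
time_s: 12.2
ee_pos: [0.4028, -0.0583, 0.1696]
eef_rot: [-3.141, 0.002, 3.108]
force: [-0.2, 1.1, -0.8]
grip_width: 0.0003
grip_force: 0.0
```

View pics/v8.png

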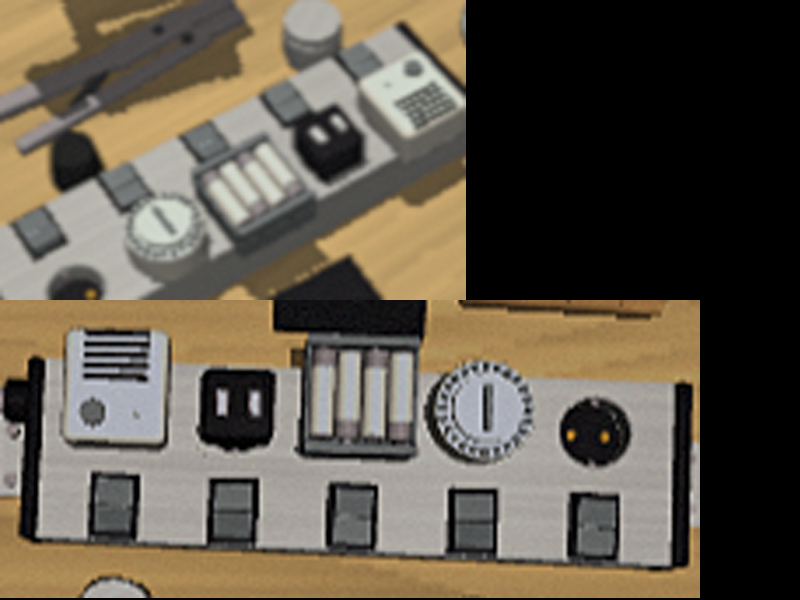

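The picture shows rocker 3 (top panel (352,515), scene panel (205,140)) changed to look like rocker 5, with everything else in place. I'll confirm it with numbers.

```bash
python3 - <<'E'
from m import *
A,B=[cv2.cvtColor(cv2.imread(f"pics/top{k}.png"),6) for k in(1,8)]
for i in range(5):
    u,v=T[i].round().astype(int); print(i+1,A[v-9:v+10,u-3:u+4].mean(1).astype(int).tolist(),"\n ",B[v-9:v+10,u-3:u+4].mean(1).astype(int).tolist())
d=cv2.absdiff(A,B)[140:225,230:430]; print("changed px cols/rows",[(x+230,y+140) for y,x in zip(*np.where(d>25))][:20], (d>25).sum())
A,B=[cv2.cvtColor(cv2.imread(f"pics/scene{k}.png"),6) for k in(1,8)]
for i in range(5):
    u,v=S[i].round().astype(int); print(i+1,A[v-8:v+9,u-1:u+2].mean(1).astype(int).tolist(),"\n ",B[v-8:v+9,u-1:u+2].mean(1).astype(int).tolist())
E
```

```text
1 [28, 73, 83, 83, 81, 82, 83, 80, 77, 77, 68, 70, 69, 72, 75, 59, 24, 34, 47] 
  [34, 88, 97, 95, 96, 97, 99, 93, 88, 90, 79, 81, 81, 82, 89, 69, 27, 39, 58]
2 [1, 54, 93, 84, 84, 86, 86, 91, 73, 43, 72, 72, 71, 71, 73, 71, 56, 20, 49] 
  [2, 63, 105, 99, 98, 99, 101, 107, 85, 52, 84, 82, 82, 82, 85, 86, 64, 25, 57]
3 [57, 43, 85, 83, 85, 85, 85, 89, 81, 73, 76, 69, 71, 70, 73, 75, 59, 14, 34] 
  [71, 26, 76, 99, 94, 91, 92, 90, 95, 99, 99, 103, 105, 103, 103, 105, 108, 74, 30]
4 [0, 50, 88, 81, 82, 84, 82, 90, 71, 45, 73, 71, 69, 70, 71, 72, 55, 20, 56] 
  [1, 61, 103, 95, 95, 96, 98, 103, 83, 52, 83, 81, 82, 81, 85, 84, 65, 24, 64]
5 [34, 30, 73, 84, 81, 78, 78, 77, 81, 81, 79, 85, 84, 84, 86, 87, 91, 64, 19] 
  [43, 37, 83, 97, 95, 92, 91, 89, 95, 95, 92, 99, 97, 98, 100, 101, 105, 77, 23]
changed px cols/rows [(np.int64(357), np.int64(140)), (np.int64(234), np.int64(142)), (np.int64(307), np.int64(142)), (np.int64(294), np.int64(144)), (np.int64(425), np.int64(144)), (np.int64(268), np.int64(145)), (np.int64(233), np.int64(146)), (np.int64(281), np.int64(147)), (np.int64(253), n
[... 530 characters left out ...]
9, 159, 170, 165]
2 [155, 134, 116, 115, 116, 115, 108, 106, 111, 116, 118, 117, 102, 63, 48, 97, 147] 
  [158, 137, 118, 116, 118, 117, 110, 108, 113, 117, 120, 120, 103, 63, 48, 99, 150]
3 [159, 138, 120, 116, 118, 118, 117, 108, 105, 113, 116, 113, 103, 95, 108, 103, 93] 
  [165, 134, 111, 111, 115, 116, 117, 124, 126, 116, 112, 101, 74, 82, 110, 105, 95]
4 [145, 125, 116, 119, 120, 119, 112, 103, 109, 115, 118, 119, 114, 86, 50, 73, 134] 
  [147, 126, 118, 121, 122, 122, 114, 105, 110, 117, 120, 120, 116, 86, 51, 76, 137]
5 [143, 112, 109, 114, 114, 115, 115, 113, 120, 114, 111, 111, 101, 76, 58, 47, 81] 
  [144, 114, 111, 116, 117, 117, 116, 115, 121, 115, 112, 112, 103, 78, 59, 48, 83]
```

Rocker 3 now has the same shading profile as rocker 5 (off), and rockers 1, 2 and 4 are unchanged. Handing in.

```bash
python3 -c "
from station import ctrl
print(ctrl.hand_in())"
```

```text
the job is handed in; nothing more can be done
None
```

The charger in socket 3 is switched off: I pressed rocker 3 down to its hard stop (peak reading about 12 N) and drew back; camera images show the other four rockers, the plugs and the items around the bar unchanged, and the job was handed in at about 12 s.

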